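# Stow the grip pad and prove the tin's catch

## Robot

A 6-joint arm with a two-finger parallel gripper is mounted at the origin on the work surface. World frame = base frame: x ahead of the robot, y to its left, z up, the work surface at z = 0. Lengths are in m, angles in degrees, forces in N, time in s.
With the tool pointing down it reaches from about 0.35 to 0.875 m from the base axis. Payload 4.2 kg.
Tool frame: the origin (TCP) lies where the fingers leave the gripper's body, on its centre line; the fingertips stand 70 mm ahead of it and the grasp point (between the pads) lies 51 mm ahead of it; z points along the fingers, y is the direction in which the jaws open and shut (so a half turn about z gives the same grasp; the last joint's range is limited). The gripper opens to 87 mm and grips with 3 to 60 N. Pads are 19 mm wide; open, the fingers measure 117 mm over their backs; the gripper's body (75 mm by 190 mm) begins 51 mm behind the grasp point.
Start: joints at [-60.126, 22.042, 0.453, 0, -68.411, -14.817], TCP at [0.162, -0.604, 0.292] pointing down, gripper open.
Joint ranges: [-179.83, 179.83], [-69.29, 118.12], [-61.27, 80.66], [-181.25, 117.63], [-171.15, -9.14], [-177.46, 177.46]. Speed limits (degrees/s): [159.86, 159.86, 180, 180, 180, 180].

## Interface

Orientations are given as a 3x3 rotation matrix whose columns are the frame's x, y, z axes.
In Python, from station import sense, capture, camera_model, finish_job gives the robot as it stands.
- The arm moves only by the shell command python3 -m inch 'ROWS'. ROWS is JSON, a list of rows, each an object with "hand": the closure, from 0 (fully open) to 1 (shut); "slide": the shift along the world's x, y, z in cm, a list of three; "yaw": the turn about the world's z in rad. A call has 1 to 10 rows; each row is the pose to reach, as a shift and turn from the pose commanded when the call began; what a row does not reach only later rows make up. A row lasts 1/8 s, in which the tool goes at most 62.5 mm and 10.7 degrees, less where a joint would pass 70% of its speed; a pose out of reach is approached as far as the arm can. A call with a gripper value outside its range is refused whole. The fingers move at their own pace and stop on an object; the grip force is fixed at half the most. Time passes only in rows, so rows that repeat a pose let the fingers close. It gives the time, the measured TCP pose, the force and the opening at its end, in the units of the state.
- sense(): the state, without advancing time (a new reading comes with each control period).
- capture(name): name is "scene" or "side" or "wrist"; returns the picture (384x512x3 uint8, blue, green, red); there is no depth.
- camera_model(name): a dict with "mtx" (3x3 intrinsics, pixels), "k1" (the pictures are not rectified: a ray, as slopes to the right and down, at radius r is drawn at 1 + k1 r^2 times it, then the intrinsics apply), "xyz" and "orientation" of the camera in the world; the wrist camera has in their place "tool_from_camera" (4x4, takes a point from camera to tool coordinates, whose origin is the TCP and whose axes are the flange's). Camera axes: x right, y up, looking along -z (the intrinsics and any distortion apply to the point x, -y, -z); pixel columns grow to the right and rows downward; lengths in m; the calibration is good to about 2 mm. A picture is of the moment at which its call begins: read the wrist's pose just before it. camera_model takes no time and is no camera call.
- finish_job(): hands the job in, once; it reports no verdict.
The state is a dict: "time_s": time; "joints": joint angles; "joint_velocities": joint speeds; "effort": joint torques, N m; "tcp_pos": TCP position; "ee_rot": TCP orientation; "wrist_force": force on the tool from outside, world axes, zero at the start; "moment": the same for the moment, N m; "gripper_width": opening from 0.0 (shut) to 1.0 (fully open).
Only numpy, scipy, OpenCV 4.12 (cv2) and the standard library are available. Lean on these libraries where they do the work, as an engineer would, in place of code of your own. Each camera call takes 0.05 s, during which the arm holds its last target. There are 200 camera calls.

## Task

Take the black silicone grip pad off the wooden pot stand and lay it flat, ridge up, inside the blue tin. Swing the tin's lid shut without slamming it and press it fully home so that its catch snaps, then tug upwards on the lid's handle firmly for a moment to check that the catch holds, and press and tug again if it gives. Leave the tin shut, and leave the other things on the counter where they are.

Things in the scene. Friction and masses are not known exactly. Their poses are not given: they have to be found in the camera images.
- tin: blue metal tin fixed to the counter, 160 (its x) x 200 (its y) x 80 mm high, open on top, walls and floor 3 mm. Origin: centre of its underside, z up. Its front (-x side, towards the robot) carries a steel catch housing outside, 60 mm wide, 14 mm thick; inside, mid-width, 0 to 20 mm below the rim, a bolt 40 mm wide stands out 13 mm. The lid is hinged on its +x rim.
- lid_hinge (a point): point on the lid's hinge axis, middle of the tin's +x rim, 80 mm above the counter; the axis runs along the tin's y
- tin_lid (a joint): lid angle, rad: 0 shut, 1.57 upright, 1.75 stop. Starts wide open (1.48 to 1.72) and stays there; below about 1.0 it sinks slowly until its nib rests on the catch at about 0.06 to 0.1 (handle about 9 mm up), not yet caught. It is caught once pressed down to 0: that takes 8 to 18 N on the handle, unknown beforehand; with less it springs back. Caught, it lies at 0 and lifts only 0.01 to 0.03 before the catch holds.
- lid_front (a point): middle of the lid's free edge. The lid is a blue plate, 0.3 kg: 162 mm from the hinge axis to this edge, 204 mm wide, 6 mm thick, underside 1 mm above the rim when shut; beside the handle it is bare for 50 mm on either side. It can be pushed shut from behind.
- lid_handle (a point): centre of the lid handle's bar: a steel arch of 12 mm round bar on the lid's upper face, bar along the tin's y, 102 mm long outside, 115 mm from the hinge axis and 41 mm above the hinge plane (121 mm above the counter when shut), 28 mm free under it. Pinch it across the bar from above when shut. With the lid open it points away from the robot.
- catch: sprung steel catch bolt inside the tin's front wall, mid-width; origin at the bolt's tip, 68 mm above the counter. With the lid caught, an upward tug of 7 to 15 N on the handle is a fair check; the bolt holds about 20 N or more there, and a much harder pull drags the lid open again. Only the lid's nib bears on it.
- pad_center (a point): centre (half-way up, 18 mm above its underside) of the loose black hard-silicone grip pad, 0.12 kg: a plate 70 mm (x) by 100 mm (y), 10 mm thick, with an upright ridge 14 mm thick (x), 100 mm long (y) and 26 mm high along its middle, 36 mm high in all. It lies on the pot stand, ridge up; pinch it across the ridge.
- pad: the same grip pad; origin at the centre of its underside, axes as above
- stand: round carved wooden pot stand, 198 mm across, 18 mm high, loose, 0.6 kg; origin at the centre of its underside. The pad starts on it.
- cup_a: a clear glass cup, 72 mm across, 85 mm high, standing near the robot in the middle; loose, to be left alone; origin at the centre of its underside
- cup_b: a clear glass cup like the other, standing farther back in the middle; loose, to be left alone; origin at the centre of its underside
- pan: an aluminium pan, 170 mm across, 50 mm high, with a wire folding handle, at the back right; loose, to be left alone; origin at the centre of its underside
- jar: a glass jar with a wooden cap, 80 mm across, 120 mm high, on the left; loose, to be left alone; origin at the centre of its underside
- bowl: a white bowl, 110 mm across, 50 mm high, on the right; loose, to be left alone; origin at the centre of its underside
- spoon: a wooden spoon, 190 mm long, lying at the front right; loose, to be left alone; origin at the centre of its underside
- mug: a white mug, 80 mm across, 90 mm high, at the front left; loose, to be left alone; origin at the centre of its underside

How it is judged (in metres and radians):
On the way, in this order (a step that is already met when the one before it is completed fails the run):
1. the pad lies flat inside the tin, let go (x of pad_center in the frame of tin between -0.06 and 0.06 m and y of pad_center in the frame of tin between -0.08 and 0.08 m and z of pad_center in the frame of tin below 0.03 m and angle between pad_center's own z axis and vertical below 0.15 rad and contact force between the fingers and pad below 0.1 N and linear speed of pad below 0.03 m/s), for 0.2 s.
2. the lid is shut and pressed fully home (below 0.008 rad) (value of joint tin_lid below 0.008 rad), for 0.1 s.
3. the lid is tugged upwards and the catch holds it: the bolt bears over 3 N while the lid is lifted no more than 0.04 rad (value of joint tin_lid between 0.006 and 0.04 rad and contact force between catch and anything else above 3 N and contact force between the fingers and anything else above 1 N), for 0.2 s.
At the end, for the whole second after the job is handed in: The pad lies still and flat (within 0.15 rad, ridge up) on the tin's floor, the lid is shut and caught (below 0.035 rad) and still, and everything else stands where it did (within 30 mm) (x of pad_center in the frame of tin between -0.06 and 0.06 m and y of pad_center in the frame of tin between -0.08 and 0.08 m and z of pad_center in the frame of tin below 0.03 m and angle between pad_center's own z axis and vertical below 0.15 rad and value of joint tin_lid below 0.035 rad and velocity of joint tin_lid between -0.05 and 0.05 rad/s and linear speed of pad below 0.02 m/s); the robot touches nothing.
It fails at once if a bystander or the pot stand is moved by more than 30 mm (distance of any of cup_a, cup_b, pan, jar, bowl, spoon, mug, stand from where it was at the start of the episode above 0.03 m).
It fails at once if the lid is slammed (faster than 5 rad/s) (velocity of joint tin_lid below -5 rad/s).
It also fails if it takes over 72 s, if anything falls off the work surface, if the arm or the gripper's body presses on something with over 40 N, if the wrist force passes 120 N, or if a joint passes its speed limit or range.

## Working session

There is one attempt and no reset: what is moved stays moved. The work goes in short steps, Python scripts to look and compute and a shell command to move; the robot and the scene stay as the last step left them, time stands still between calls to the robot, and variables do not carry over. Pictures are saved under pics/ and viewed, about 8 in all and at most 12, crops included, and the job is handed in when it is done.

```bash
mkdir -p pics; ls
python3 - <<'E'
from station import *
import cv2,numpy as np
s=sense(); print(s)
for n in ["scene","side"]:
    cv2.imwrite(f"pics/{n}0.png",capture(n)); print(n,camera_model(n))
print(camera_model("wrist"))
E
```

```text
pics
{'time_s': 0.0, 'joints': array([-6.01274517e+01,  2.20901453e+01,  3.80175475e-01, -3.20488516e-02,
       -6.84109935e+01, -1.48159712e+01]), 'joint_velocities': array([ 0.02639801,  0.05768781,  0.00238016,  0.12763314, -0.05693974,
        0.00212199]), 'effort': array([-7.39730676e-04, -3.90670788e+01,  1.87400258e+01,  4.21977729e+00,
        1.09574132e-02, -1.86398493e-04]), 'tcp_pos': array([ 0.16226822, -0.60309586,  0.29116071]), 'ee_rot': array([[-9.65723358e-01, -2.59572792e-01, -6.00494674e-04],
       [-2.59573484e-01,  9.65721098e-01,  2.08971176e-03],
       [ 3.74780585e-05,  2.17395595e-03, -9.99997636e-01]]), 'wrist_force': array([ 0.49494044, -0.03807956, -0.2727769 ]), 'moment': array([0.00468711, 0.00083221, 0.02407464]), 'gripper_width': 0.9997412350308527}
scene {'mtx': array([[398.30598383,   0.        , 256.352318  ],
       [  0.        , 398.30598383, 189.66914535],
       [  0.        ,   0.        ,   1.        ]]), 'k1': -0.06309164251645544, 'xyz': array([ 1.37155483, -0.26896567,  1.1957298 ]), 'orientation': array([[ 0.33479769, -0.73547206,  0
[... 371 characters left out ...]
: array([[-0.85286775,  0.34397539, -0.39280724],
       [-0.52157533, -0.52669826,  0.67122881],
       [ 0.0239953 ,  0.77734797,  0.62861304]])}
{'mtx': array([[316.24145199,   0.        , 259.72255378],
       [  0.        , 316.24145199, 198.65790617],
       [  0.        ,   0.        ,   1.        ]]), 'k1': -0.07823367274332468, 'tool_from_camera': array([[-5.60411280e-04,  9.54698393e-01,  2.97574637e-01,
         8.03581025e-02],
       [ 9.99999796e-01,  6.25924260e-04, -1.24868571e-04,
        -1.84801929e-04],
       [-3.05471009e-04,  2.97574506e-01, -9.54698549e-01,
        -9.29349880e-02],
       [ 0.00000000e+00,  0.00000000e+00,  0.00000000e+00,
         1.00000000e+00]])}
```

View pics/scene0.png

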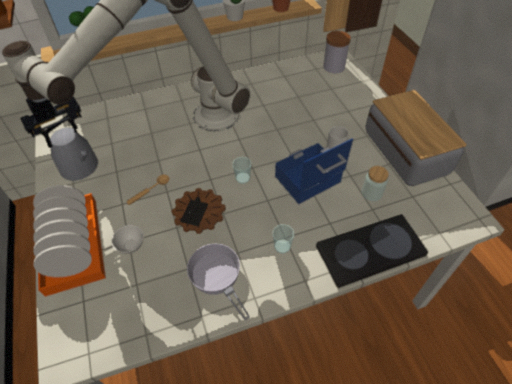

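View pics/side0.png

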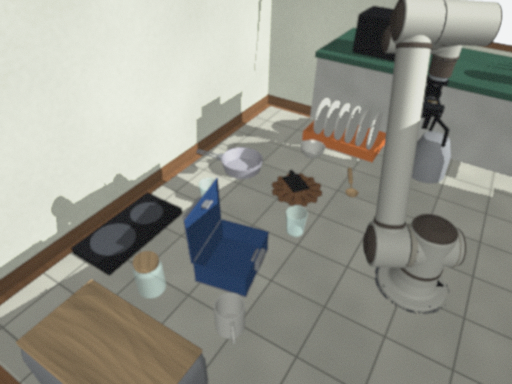

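The scene view shows the stand with the pad at about (199,210), the open tin at about (312,170), and cups at (242,170) and (283,238). In the side view the pad is at about (294,181) and the tin at about (230,245). I'll enlarge these areas for measuring.

```bash
cat > h.py <<'E'
import numpy as np, cv2
from station import *
def cam(n,s=None):
    m=camera_model(n)
    if n=="wrist":
        T=m["tool_from_camera"]; R=s["ee_rot"]@T[:3,:3]; p=s["tcp_pos"]+s["ee_rot"]@T[:3,3]
    else: R,p=m["orientation"],m["xyz"]
    return m["mtx"],m["k1"],R@np.diag([1,-1,-1.]),np.array(p)   # R now cv camera axes
def proj(c,P):
    K,k,R,p=c; d=np.array([k,0,0,0.])
    rv=cv2.Rodrigues(R.T)[0]
    return cv2.projectPoints(np.atleast_2d(P).astype(float),rv,-R.T@p,K,d)[0][:,0]
def ray(c,uv):
    K,k,R,p=c
    q=cv2.undistortPoints(np.array([[uv]],float),K,np.array([k,0,0,0.]))[0,0]
    d=R@np.array([q[0],q[1],1]); return p,d/np.linalg.norm(d)
def atz(c,uv,z):
    p,d=ray(c,uv); return p+d*(z-p[2])/d[2]
def tri(obs):
    A=np.zeros((3,3));b=np.zeros(3);L=[]
    for c,uv in obs:
        p,d=ray(c,uv);M=np.eye(3)-np.outer(d,d);A+=M;b+=M@p;L.append((p,d))
    x=np.linalg.solve(A,b); return x,[np.linalg.norm(np.cross(x-p,d)) for p,d in L]
E
python3 - <<'E'
from h import *
a=cv2.imread("pics/scene0.png");b=cv2.imread("pics/side0.png")
def cr(i,x,y,w,h,f): return cv2.resize(i[y:y+h,x:x+w],None,fx=f,fy=f,interpolation=cv2.INTER_CUBIC)
t=np.hstack([cr(a,265,125,100,75,4),cr(b,175,175,100,75,4)])
u=np.hstack([cr(a,160,180,80,60,5),cr(b,260,160,80,60,5)])
cv2.imwrite("pics/m1.png",np.vstack([t,u]))
sc,sd=cam("scene"),cam("side")
for n,uv in dict(stand=(199,211),cupa=(242,180),cupb=(283,248),tin=(312,180)).items(): print(n,atz(sc,uv,0.01))
for n,uv in dict(stand=(297,188),cupa=(297,232),tin=(230,265)).items(): print(n,atz(sd,uv,0.01))
E
```

```text
stand [ 0.50171264 -0.20494903  0.01      ]
cupa [ 0.41668683 -0.01105637  0.01      ]
cupb [0.75096058 0.02538852 0.01      ]
tin [0.51100403 0.2425667  0.01      ]
stand [ 0.49285488 -0.21264457  0.01      ]
cupa [0.38290753 0.00446176 0.01      ]
tin [0.49081798 0.24513607 0.01      ]
```

View pics/m1.png

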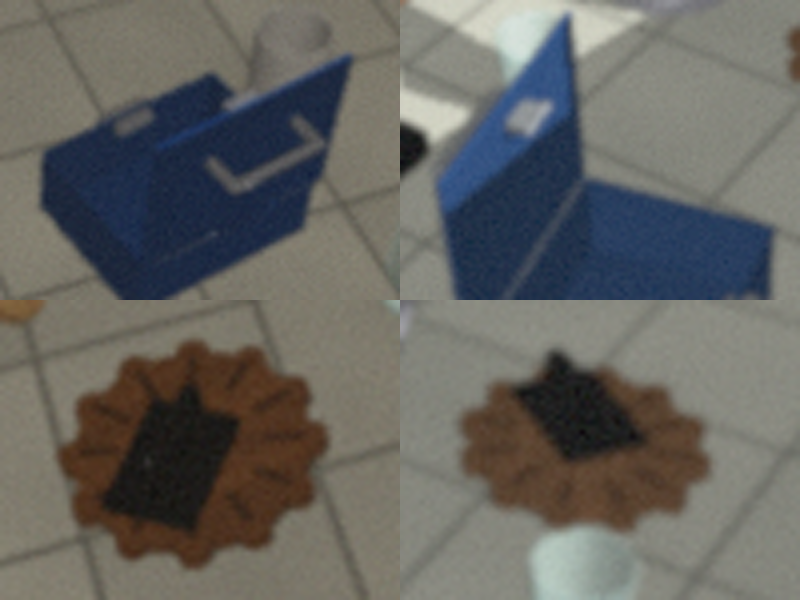

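```bash
cat > fit.py <<'E'
from h import *
from scipy.optimize import least_squares
def Rz(a): return np.array([[np.cos(a),-np.sin(a),0],[np.sin(a),np.cos(a),0],[0,0,1]])
def lidpt(th,y,r,h=0):  # r from hinge, h above hinge plane, tin frame
    return [0.08-r*np.cos(th)+h*np.sin(th)*1, y, 0.08+r*np.sin(th)+h*np.cos(th)]
def tinpts(q):
    x,y,a,th=q
    P=dict(fm=[-.08,-.1,.08],fp=[-.08,.1,.08],hm=[.08,-.1,.08],lm=lidpt(th,-.102,.162,.004),lp=lidpt(th,.102,.162,.004),
           bm=[.08,-.1,0],fb=[-.08,-.1,0],ha=lidpt(th,-.046,.115,.041),hb=lidpt(th,.046,.115,.041))
    return {k:Rz(a)@np.array(v)+[x,y,0] for k,v in P.items()}
def padpts(q):
    x,y,a=q
    P=dict(pp=[.035,.05,.028],pm=[.035,-.05,.028],mp=[-.035,.05,.028],mm=[-.035,-.05,.028],rp=[0,.05,.054],rm=[0,-.05,.054])
    return {k:Rz(a)@np.array(v)+[x,y,0] for k,v in P.items()}
def fit(f,obs,q0,loss='soft_l1'):
    def res(q):
        P=f(q); return np.concatenate([proj(c,P[k])[0]-uv for c,k,uv in obs])
    r=least_squares(res,q0,loss=loss); return r.x,res(r.x).reshape(-1,2)
E
python3 - <<'E'
from fit import *
sc,sd=cam("scene"),cam("side")
S=lambda x,y:(x/4+265-.4,y/4+125-.4); D=lambda x,y:((x-400)/4+175-.4,y/4+175-.4)
o=[(sc,'fm',S(43,157)),(sc,'fp',S(213,75)),(sc,'lm',S(157,148)),(sc,'lp',S(350,57)),
 (sc,'ha',S(238,190)),(sc,'hb',S(318,148)),(sd,'fm',D(772,230)),(sd,'hm',D(582,182)),(sd,'lm',D(570,14)),(sd,'lp',D(438,190))]
q,r=fit(tinpts,o,[.52,.24,.1,1.6]);print("tin",q.round(4));print(np.c_[[k for _,k,_ in o],r.round(1)].tolist())
S=lambda x,y:(x/5+160-.4,(y-300)/5+180-.4); D=lambda x,y:((x-400)/5+260-.4,(y-300)/5+160-.4)
for a0 in (-.6,0,.6):
  for names in (['rm','pm','pp','mp'],):
    pass
# try all four orientations mod pi: corners by convex order
import itertools
best=[]
for a0 in np.arange(-1.5,1.6,.25):
  q=np.array([.50,-.21,a0])
  sco=[S(105,508),S(195,530),S(240,420)]; sdo=[D(515,385),D(645,440),D(572,460)]; 
  for it in range(6):
    P=padpts(q);o=[]
    for c,L in ((sc,sco),(sd,sdo)):
      for uv in L:
        k=min(['pp','pm','mp','mm'],key=lambda k:np.linalg.norm(proj(c,P[k])[0]-uv)); o.append((c,k,uv))
    for c,uv in ((sc,S(190,385)),(sd,D(558,350))):
      k=min(['rp','rm'],key=lambda k:np.linalg.norm(proj(c,P[k])[0]-uv)); o.append((c,k,uv))
    q,r=fit(padpts,o,q,'linear')
  best.append(((r**2).mean(),q,[k for _,k,_ in o],r))
best.sort(key=lambda b:b[0])
for b in best[:4]: print(b[0].round(2),b[1].round(4),b[2]); 
print(best[0][3].round(1).tolist())
E
```

```text
tin [0.4938 0.2327 0.2063 1.581 ]
[['fm', '-0.0', '-1.2'], ['fp', '0.1', '-0.8'], ['lm', '-0.1', '-0.3'], ['lp', '0.5', '-1.2'], ['ha', '-1.2', '-0.9'], ['hb', '0.4', '-1.3'], ['fm', '-0.4', '-1.1'], ['hm', '0.0', '-1.6'], ['lm', '-0.6', '-0.9'], ['lp', '-0.6', '-1.1']]
0.81 [ 0.5089 -0.2238  0.9551] ['mm', 'pm', 'pp', 'pm', 'mp', 'pp', 'rp', 'rm']
0.81 [ 0.5089 -0.2238  0.9551] ['mm', 'pm', 'pp', 'pm', 'mp', 'pp', 'rp', 'rm']
0.81 [ 0.5089 -0.2238 -2.1865] ['pp', 'mp', 'mm', 'mp', 'pm', 'mm', 'rm', 'rp']
0.81 [ 0.5089 -0.2238  0.9551] ['mm', 'pm', 'pp', 'pm', 'mp', 'pp', 'rp', 'rm']
[[-1.1, -1.1], [-0.7, -1.1], [0.1, -1.2], [-1.3, -0.3], [0.6, -0.8], [-1.1, -0.6], [0.2, -0.5], [-1.5, -0.5]]
```

```bash
python3 -m inch '[{"hand":0,"slide":[8,9,0],"yaw":-0.18},{"hand":0,"slide":[12,13,0],"yaw":-0.35},{"hand":0,"slide":[16,17,0],"yaw":-0.52},{"hand":0,"slide":[20,21,0],"yaw":-0.7},{"hand":0,"slide":[24,25,-3],"yaw":-0.88},{"hand":0,"slide":[28,29,-5],"yaw":-0.88},{"hand":0,"slide":[31,33,-7],"yaw":-0.88},{"hand":0,"slide":[34.7,38,-8],"yaw":-0.88},{"hand":0,"slide":[34.7,38,-8],"yaw":-0.88},{"hand":0,"slide":[34.7,38,-8],"yaw":-0.88}]'
python3 - <<'E'
from fit import *
s=sense(); im=capture("wrist"); c=cam("wrist",s)
print(s["tcp_pos"],s["ee_rot"][:,1],s["wrist_force"])
P=padpts([.5089,-.2238,.9551]); out=cv2.resize(im,None,fx=1.5,fy=1.5)
for k,v in P.items():
    u=proj(c,v)[0]; print(k,u.round(1)); cv2.circle(out,tuple(int(t*1.5) for t in u),3,(0,255,0),1); cv2.putText(out,k,tuple(int(t*1.5)+4 for t in u),0,.4,(0,255,0))
cv2.imwrite("pics/w1.png",out)
E
```

```text
time_s: 1.35
tcp_pos: [0.5105, -0.2211, 0.2107]
ee_rot: [[-0.818, 0.575, -0.003], [0.575, 0.818, 0.001], [0.002, -0.001, -1.0]]
wrist_force: [-1.1, -0.7, 0.5]
gripper_width: 1.001
[ 0.51048739 -0.22107588  0.21070825] [ 0.57534814  0.81790812 -0.00091293] [-1.10266377 -0.69135922  0.53858385]
pp [295.4 138.8]
pm [291.8 244.4]
mp [214.6 138.7]
mm [218.7 244.2]
rp [254.5 142.4]
rm [254.8 257.1]
```

View pics/w1.png

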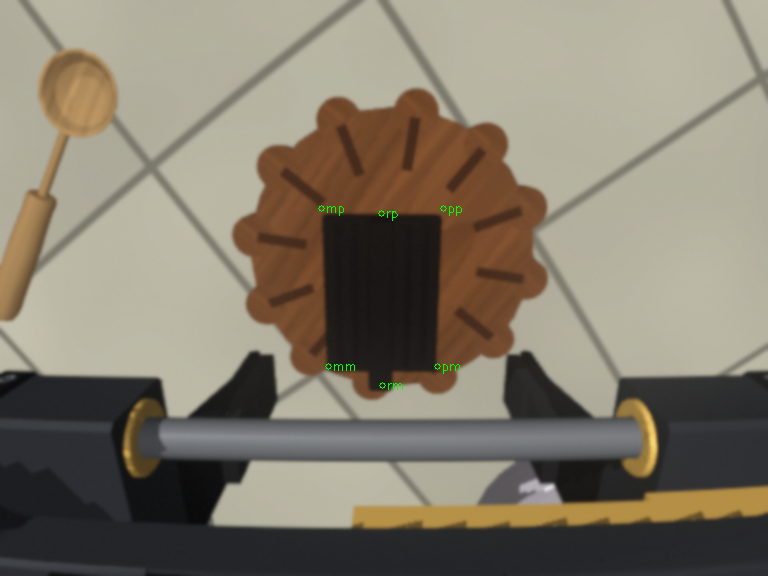

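The wrist view shows the pad lying square to the jaws. Its plate corners are at (322,215), (441,215), (436,372) and (328,372) in the 1.5x picture, 3–4 mm from the prediction. I'll refit.

Run:
```python
from fit import *
s=sense(); c=cam("wrist",s)
W=lambda x,y:((x+.5)/1.5-.5,(y+.5)/1.5-.5)
o=[(c,'mp',W(322,215)),(c,'pp',W(441,215)),(c,'mm',W(328,372)),(c,'pm',W(436,372)),(c,'rm',W(381,390))]
q,r=fit(padpts,o,[.509,-.224,.955]); print(q.round(4),r.round(1).tolist())
print("tool y angle",np.arctan2(s["ee_rot"][1,1],s["ee_rot"][0,1]),"shift cm",(q[:2]-s["tcp_pos"][:2])*100)
```

```text
[ 0.5109 -0.2279  0.9538] [[-0.6, -0.1], [0.5, -0.0], [-0.3, -0.3], [0.3, -0.2], [0.1, 0.8]]
tool y angle 0.9561180274201447 shift cm [ 0.11625101 -0.56074656]
```

```bash
python3 -m inch '[{"hand":0,"slide":[0.1,-0.5,-4],"yaw":0},{"hand":0,"slide":[0.1,-0.5,-7],"yaw":0},{"hand":0,"slide":[0.1,-0.5,-8],"yaw":0},{"hand":0,"slide":[0.1,-0.5,-8],"yaw":0},{"hand":0,"slide":[0.1,-0.5,-8],"yaw":0}]'; python3 -c "
from h import *
for _ in range(3): print(sense()['tcp_pos'])"
```

```text
time_s: 2.02
tcp_pos: [0.5111, -0.229, 0.1337]
ee_rot: [[-0.815, 0.579, 0.003], [0.579, 0.815, -0.001], [-0.003, 0.001, -1.0]]
wrist_force: [0.8, 0.5, 0.2]
gripper_width: 1.0
[ 0.51106591 -0.22899472  0.13366025]
[ 0.51106591 -0.22899472  0.13366025]
[ 0.51106591 -0.22899472  0.13366025]
```

```bash
python3 -m inch '[{"hand":0,"slide":[0,0.1,-2],"yaw":0},{"hand":0,"slide":[0,0.1,-3],"yaw":0},{"hand":0,"slide":[0,0.1,-3],"yaw":0},{"hand":1,"slide":[0,0.1,-3],"yaw":0},{"hand":1,"slide":[0,0.1,-3],"yaw":0},{"hand":1,"slide":[0,0.1,-3],"yaw":0},{"hand":1,"slide":[0,0.1,-3],"yaw":0},{"hand":1,"slide":[0,0.1,-3],"yaw":0}]'
```

```text
time_s: 3.02
tcp_pos: [0.5104, -0.2275, 0.1023]
ee_rot: [[-0.816, 0.579, 0.0], [0.579, 0.816, -0.0], [-0.0, 0.0, -1.0]]
wrist_force: [-0.0, -0.5, -0.1]
gripper_width: 0.514
```

```bash
python3 -m inch '[{"hand":1,"slide":[0,0,0],"yaw":0},{"hand":1,"slide":[0,0,0],"yaw":0},{"hand":1,"slide":[0,0,0],"yaw":0},{"hand":1,"slide":[0,0,0],"yaw":0},{"hand":1,"slide":[0,0,0],"yaw":0},{"hand":1,"slide":[0,0,0],"yaw":0},{"hand":1,"slide":[0,0,1],"yaw":0},{"hand":1,"slide":[0,0,3],"yaw":0},{"hand":1,"slide":[0,0,6],"yaw":0},{"hand":1,"slide":[0,0,10],"yaw":0}]'
```

```text
time_s: 4.28
tcp_pos: [0.5097, -0.2274, 0.2029]
ee_rot: [[-0.815, 0.579, -0.002], [0.579, 0.815, 0.001], [0.002, -0.001, -1.0]]
wrist_force: [0.6, -0.2, -0.8]
gripper_width: 0.157
```

```bash
python3 -m inch '[{"hand":1,"slide":[-1,2,3],"yaw":0.05},{"hand":1,"slide":[-2,6,5],"yaw":0.15},{"hand":1,"slide":[-2.5,11,5],"yaw":0.28},{"hand":1,"slide":[-3,16.5,5],"yaw":0.42},{"hand":1,"slide":[-3,22,5],"yaw":0.56},{"hand":1,"slide":[-3,27.5,5],"yaw":0.7},{"hand":1,"slide":[-3,33,5],"yaw":0.8},{"hand":1,"slide":[-2.5,38,5],"yaw":0.82},{"hand":1,"slide":[-2.1,43,5],"yaw":0.82},{"hand":1,"slide":[-2.1,46,5],"yaw":0.82}]'
python3 -m inch '[{"hand":1,"slide":[0,0,0],"yaw":0},{"hand":1,"slide":[0,0,0],"yaw":0},{"hand":1,"slide":[0,0,0],"yaw":0}]'
python3 - <<'E'
from fit import *
s=sense(); im=capture("wrist"); c=cam("wrist",s)
print(s["tcp_pos"],s["ee_rot"][:,1],s["wrist_force"],s["gripper_width"])
P=tinpts([.4938,.2327,.2063,1.581]); out=cv2.resize(im,None,fx=1.5,fy=1.5)
for k,v in P.items():
    u=proj(c,v)[0]; print(k,u.round(1)); cv2.circle(out,tuple(int(t*1.5) for t in u),3,(0,255,0),1); cv2.putText(out,k,tuple(int(t*1.5)+4 for t in u),0,.4,(0,255,0))
cv2.imwrite("pics/w2.png",out)
E
```

```text
time_s: 5.52
tcp_pos: [0.4892, 0.2347, 0.2527]
ee_rot: [[-0.979, -0.203, 0.001], [-0.203, 0.979, 0.001], [-0.001, 0.0, -1.0]]
wrist_force: [0.8, -0.1, -0.5]
gripper_width: 0.16
time_s: 5.9
tcp_pos: [0.4893, 0.2315, 0.2525]
ee_rot: [[-0.98, -0.2, -0.0], [-0.2, 0.98, -0.0], [0.0, -0.0, -1.0]]
wrist_force: [0.1, -1.0, -0.6]
gripper_width: 0.16
[0.48927366 0.2314757  0.25245393] [-2.00255001e-01  9.79743811e-01 -1.34045517e-05] [ 0.06431418 -1.04793146 -0.6321386 ] 0.1600866427529648
fm [137.9 109. ]
fp [381.4 107.7]
hm [157.4 280.2]
lm [ 66.8 451.8]
lp [456.1 450.1]
bm [177.5 244.5]
fb [165.5 107. ]
ha [193.8 423.1]
hb [328.6 422.5]
```

View pics/w2.png

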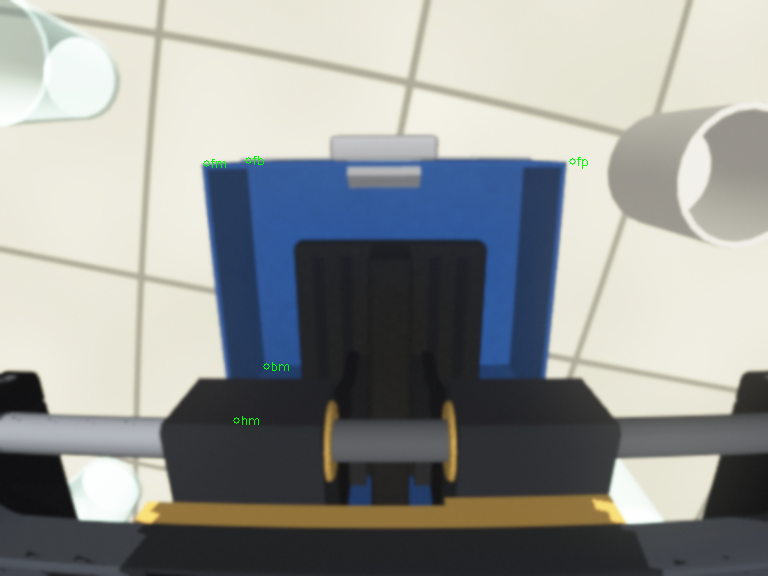

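The tin's front rim corners show at (204,165) and (566,163), about 2.5 mm to the -y side of the prediction. The pad hangs inside the outline, clear of the bolt at (384,177), so I'll descend.

```bash
python3 -m inch '[{"hand":1,"slide":[0,-0.1,-2],"yaw":0},{"hand":1,"slide":[0,-0.1,-4],"yaw":0},{"hand":1,"slide":[0,-0.1,-6],"yaw":0},{"hand":1,"slide":[0,-0.1,-8],"yaw":0},{"hand":1,"slide":[0,-0.1,-10],"yaw":0},{"hand":1,"slide":[0,-0.1,-12],"yaw":0},{"hand":1,"slide":[0,-0.1,-14],"yaw":0},{"hand":1,"slide":[0,-0.1,-15],"yaw":0},{"hand":1,"slide":[0,-0.1,-16],"yaw":0},{"hand":1,"slide":[0,-0.1,-16],"yaw":0}]'
python3 -m inch '[{"hand":1,"slide":[0,0,-0.2],"yaw":0},{"hand":1,"slide":[0,0,-0.4],"yaw":0},{"hand":1,"slide":[0,0,-0.4],"yaw":0}]'
```

```text
time_s: 7.2
tcp_pos: [0.4893, 0.2312, 0.0919]
ee_rot: [[-0.98, -0.201, -0.001], [-0.201, 0.98, -0.001], [0.001, -0.0, -1.0]]
wrist_force: [-0.9, -0.7, -0.7]
gripper_width: 0.157
time_s: 7.58
tcp_pos: [0.4894, 0.2315, 0.0884]
ee_rot: [[-0.979, -0.201, 0.0], [-0.201, 0.979, 0.0], [-0.0, 0.0, -1.0]]
wrist_force: [0.2, 0.3, -0.1]
gripper_width: 0.157
```

```bash
python3 -m inch '[{"hand":1,"slide":[0,0,-0.1],"yaw":0},{"hand":0.4,"slide":[0,0,-0.1],"yaw":0},{"hand":0.4,"slide":[0,0,-0.1],"yaw":0},{"hand":0.4,"slide":[0,0,-0.1],"yaw":0},{"hand":0.4,"slide":[0,0,-0.1],"yaw":0},{"hand":0.4,"slide":[0,0,-0.1],"yaw":0},{"hand":0.4,"slide":[0,0,-0.1],"yaw":0},{"hand":0.4,"slide":[0,0,1],"yaw":0},{"hand":0.4,"slide":[0,0,4],"yaw":0},{"hand":0.4,"slide":[0,0,8],"yaw":0}]'
python3 -m inch '[{"hand":0.4,"slide":[0,0,5],"yaw":0},{"hand":0.4,"slide":[0,0,10],"yaw":0},{"hand":0.4,"slide":[0,0,13],"yaw":0},{"hand":0.4,"slide":[0,0,15],"yaw":0},{"hand":0.4,"slide":[0,0,15],"yaw":0},{"hand":0.4,"slide":[0,0,15],"yaw":0}]'
python3 - <<'E'
from fit import *
s=sense(); im=capture("wrist"); c=cam("wrist",s)
sd=capture("side"); a=capture("scene")
np.save("w3.npy",np.r_[s["tcp_pos"],s["ee_rot"].ravel()])
f=lambda i:cv2.resize(i,(400,300),interpolation=cv2.INTER_AREA)
cr=lambda i,x,y,w,h:cv2.resize(i[y:y+h,x:x+w],(400,300),interpolation=cv2.INTER_CUBIC)
cv2.imwrite("pics/w3.png",np.vstack([np.hstack([f(im),im[60:360,60:460]]),np.hstack([cr(a,265,125,100,75),cr(sd,175,175,100,75)])]))
print(s["tcp_pos"],s["gripper_width"])
E
```

```text
time_s: 8.82
tcp_pos: [0.489, 0.2312, 0.1691]
ee_rot: [[-0.979, -0.201, -0.001], [-0.201, 0.979, -0.001], [0.002, -0.001, -1.0]]
wrist_force: [-0.4, -0.3, 0.4]
gripper_width: 0.602
time_s: 9.57
tcp_pos: [0.4888, 0.2312, 0.3175]
ee_rot: [[-0.98, -0.201, -0.001], [-0.201, 0.98, -0.001], [0.002, -0.0, -1.0]]
wrist_force: [0.1, 0.1, -0.9]
gripper_width: 0.599
[0.48884799 0.23115882 0.31747647] 0.5990423790820888
```

View pics/w3.png

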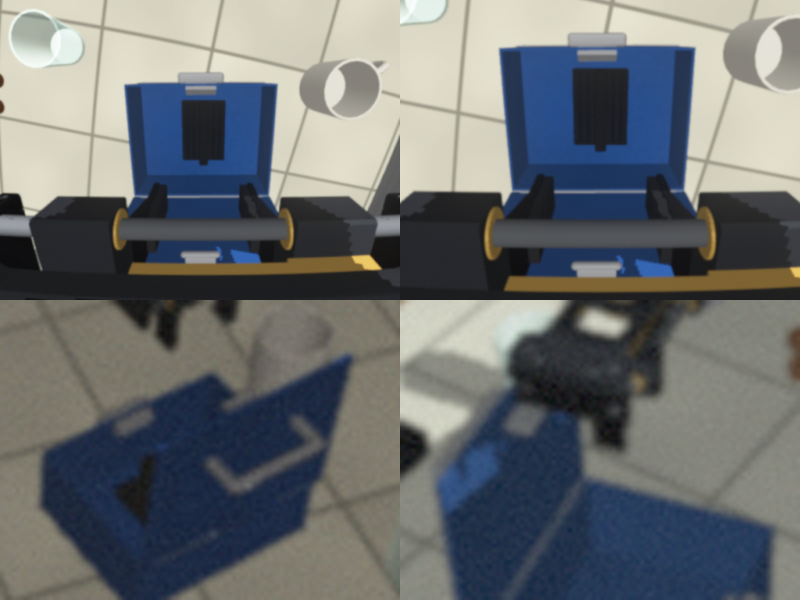

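The pad lies flat and ridge up on the tin floor, near the middle (top-right panel: pad (600,107), rim corners (500,48) and (694,47)). I'll refit the tin and work out the lid-push waypoints.

Run:
```python
from fit import *
d=np.load("w3.npy"); s0=dict(tcp_pos=d[:3],ee_rot=d[3:].reshape(3,3)); c=cam("wrist",s0)
old=tinpts
def f(q):
    P=old([*q,1.58]); P['hp']=Rz(q[2])@np.array([.08,.1,.08])+[q[0],q[1],0]; return P
o=[(c,'fm',(160,108)),(c,'fp',(354,107)),(c,'hm',(173,251)),(c,'hp',(343,251))]
q,r=fit(f,o,[.494,.232,.206]); print(q.round(4),r.round(1).tolist())
s=sense(); t=s["tcp_pos"]; print(t,s["joints"].round(1))
q=(q+[.4938,.2327,.2063])/2 if 0 else q
for n,x,y,z in (("behind",.135,-.077,.275),("touch",.0965,-.077,.275),("end",.0,-.077,.265),("handle",-.035,0,.215)):
    w=Rz(q[2])@np.array([x,y,0])+[q[0],q[1],z]; print(n,w.round(4),"from now cm",((w-t)*100).round(1))
```

```text
[0.4948 0.2298 0.2054] [[-1.1, 0.3], [1.3, 0.5], [-1.1, -0.1], [0.9, -0.6]]
[0.48902953 0.23123607 0.31705868] [  42.5   12.9   -9.    -0.   -68.2 -120.9]
behind [0.6426 0.1819 0.275 ] from now cm [15.4 -4.9 -4.2]
touch [0.6049 0.1741 0.275 ] from now cm [11.6 -5.7 -4.2]
end [0.5105 0.1544 0.265 ] from now cm [ 2.1 -7.7 -5.2]
handle [0.4605 0.2226 0.215 ] from now cm [ -2.9  -0.9 -10.2]
```

```bash
python3 -m inch '[{"hand":1,"slide":[0,-1,4],"yaw":0},{"hand":1,"slide":[3,-2,5],"yaw":0},{"hand":1,"slide":[7,-3,5],"yaw":0},{"hand":1,"slide":[11,-4,5],"yaw":0},{"hand":1,"slide":[15.4,-4.9,5],"yaw":0},{"hand":1,"slide":[15.4,-4.9,5],"yaw":0},{"hand":1,"slide":[15.4,-4.9,2],"yaw":0},{"hand":1,"slide":[15.4,-4.9,-2],"yaw":0},{"hand":1,"slide":[15.4,-4.9,-4.2],"yaw":0},{"hand":1,"slide":[15.4,-4.9,-4.2],"yaw":0}]'
python3 -m inch '[{"hand":1,"slide":[-2.0,-0.4,0],"yaw":0},{"hand":1,"slide":[-3.5,-0.7,0],"yaw":0},{"hand":1,"slide":[-4.5,-0.9,0],"yaw":0},{"hand":1,"slide":[-5.5,-1.1,0],"yaw":0},{"hand":1,"slide":[-6.5,-1.3,0],"yaw":0},{"hand":1,"slide":[-7.5,-1.5,-0.2],"yaw":0},{"hand":1,"slide":[-8.5,-1.7,-0.4],"yaw":0}]'
python3 - <<'E'
from fit import *
sd=capture("side"); a=capture("scene")
cr=lambda i,x,y,w,h:cv2.resize(i[y:y+h,x:x+w],(400,300),interpolation=cv2.INTER_CUBIC)
cv2.imwrite("pics/w4.png",np.hstack([cr(a,235,95,160,120),cr(sd,155,145,160,120)]))
E
```

```text
time_s: 10.98
tcp_pos: [0.6418, 0.1824, 0.2738]
ee_rot: [[-0.979, -0.202, -0.005], [-0.202, 0.979, -0.002], [0.006, -0.001, -1.0]]
wrist_force: [0.1, -0.0, 0.2]
gripper_width: 0.002
time_s: 11.85
tcp_pos: [0.5576, 0.1654, 0.2719]
ee_rot: [[-0.98, -0.201, -0.001], [-0.201, 0.98, -0.0], [0.001, 0.0, -1.0]]
wrist_force: [1.5, 1.2, 0.4]
gripper_width: 0.003
```

View pics/w4.png

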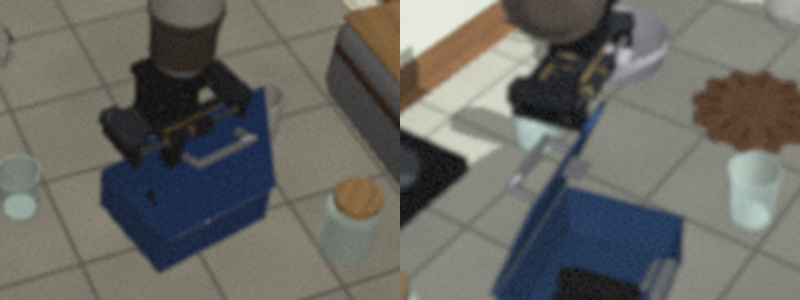

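The lid is tilting ahead of the fingers at about 1.25 rad, with nothing else touched. I'll keep pushing past 1.0.

```bash
python3 -m inch '[{"hand":1,"slide":[-1,-0.2,-0.2],"yaw":0},{"hand":1,"slide":[-2,-0.4,-0.4],"yaw":0},{"hand":1,"slide":[-3,-0.6,-0.7],"yaw":0},{"hand":1,"slide":[-4,-0.8,-1],"yaw":0},{"hand":1,"slide":[-5,-1,-1.3],"yaw":0},{"hand":1,"slide":[-6,-1.2,-1.6],"yaw":0},{"hand":1,"slide":[-7,-1.4,-2],"yaw":0},{"hand":1,"slide":[-7,-1.4,-2],"yaw":0}]'
python3 -m inch '[{"hand":1,"slide":[0,0,3],"yaw":0},{"hand":1,"slide":[0,0,6],"yaw":0},{"hand":1,"slide":[0,0,6],"yaw":0},{"hand":1,"slide":[0,0,6],"yaw":0},{"hand":1,"slide":[0,0,6],"yaw":0}]'
python3 - <<'E'
from fit import *
sd=capture("side"); a=capture("scene")
cr=lambda i,x,y,w,h:cv2.resize(i[y:y+h,x:x+w],(400,300),interpolation=cv2.INTER_CUBIC)
cv2.imwrite("pics/w5.png",np.hstack([cr(a,235,95,160,120),cr(sd,155,145,160,120)]))
E
```

```text
time_s: 12.95
tcp_pos: [0.4875, 0.1512, 0.252]
ee_rot: [[-0.979, -0.202, -0.001], [-0.202, 0.979, -0.0], [0.001, -0.0, -1.0]]
wrist_force: [1.1, 0.4, 0.4]
gripper_width: 0.002
time_s: 13.58
tcp_pos: [0.4881, 0.1513, 0.3112]
ee_rot: [[-0.98, -0.201, -0.002], [-0.201, 0.98, -0.001], [0.002, -0.001, -1.0]]
wrist_force: [-0.1, 0.1, 0.3]
gripper_width: 0.003
```

View pics/w5.png

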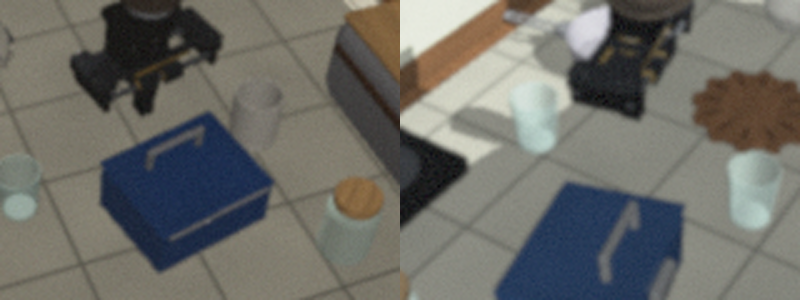

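The lid has sunk onto the catch (handle at about (175,147) in the scene crop). I'll turn the jaws across the bar and hover over the handle.

```bash
python3 -m inch '[{"hand":1,"slide":[-0.3,0.8,0],"yaw":0.18},{"hand":1,"slide":[-0.6,1.6,0],"yaw":0.36},{"hand":1,"slide":[-0.9,2.4,0],"yaw":0.54},{"hand":1,"slide":[-1.2,3.2,0],"yaw":0.72},{"hand":1,"slide":[-1.5,4,0],"yaw":0.9},{"hand":1,"slide":[-1.8,4.8,0],"yaw":1.08},{"hand":1,"slide":[-2.1,5.6,-1],"yaw":1.26},{"hand":1,"slide":[-2.4,6.4,-3],"yaw":1.43},{"hand":1,"slide":[-2.75,7.1,-5],"yaw":1.571},{"hand":1,"slide":[-2.75,7.1,-7],"yaw":1.571}]'
python3 -m inch '[{"hand":1,"slide":[0,0,-1],"yaw":0},{"hand":1,"slide":[0,0,-2],"yaw":0},{"hand":1,"slide":[0,0,-2],"yaw":0}]'
python3 - <<'E'
from fit import *
s=sense(); im=capture("wrist"); c=cam("wrist",s); print(s["tcp_pos"],s["joints"].round(0),s["wrist_force"])
q=[.4948,.2298,.2054,.08]; P=tinpts(q); out=im.copy()
for k in ('ha','hb','lm','lp'):
    u=proj(c,P[k])[0]; cv2.circle(out,tuple(int(t) for t in u),3,(0,255,0),1); cv2.putText(out,k,tuple(int(t)+4 for t in u),0,.4,(0,255,0))
cv2.imwrite("pics/w6.png",out)
E
```

```text
time_s: 14.92
tcp_pos: [0.4606, 0.2228, 0.2412]
ee_rot: [[0.203, -0.979, -0.0], [-0.979, -0.203, -0.0], [0.0, 0.001, -1.0]]
wrist_force: [1.4, -0.0, 1.4]
gripper_width: 0.005
time_s: 15.3
tcp_pos: [0.4608, 0.2222, 0.2218]
ee_rot: [[0.201, -0.98, -0.001], [-0.98, -0.201, -0.001], [0.001, 0.001, -1.0]]
wrist_force: [-0.3, -0.4, 0.4]
gripper_width: 0.004
[0.46078714 0.22223521 0.22175011] [ 44.  15. -21.  -0. -54. -32.] [-0.26878452 -0.3810344   0.3803426 ]
```

View pics/w6.png

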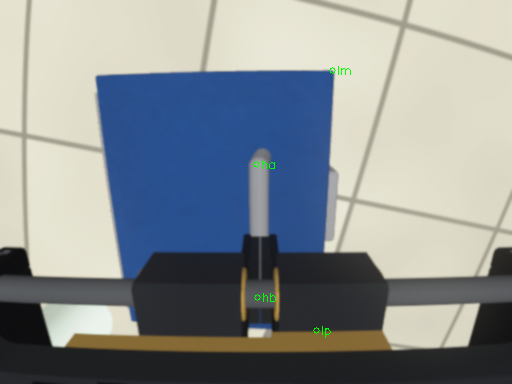

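The handle bar (260,190) lies straight below the closed fingertips, and the prediction matches. I'll press down in small steps.

```bash
python3 -m inch '[{"hand":1,"slide":[0,0,-1],"yaw":0},{"hand":1,"slide":[0,0,-1.4],"yaw":0},{"hand":1,"slide":[0,0,-1.6],"yaw":0},{"hand":1,"slide":[0,0,-1.8],"yaw":0},{"hand":1,"slide":[0,0,-2],"yaw":0},{"hand":1,"slide":[0,0,-2],"yaw":0}]'
python3 -m inch '[{"hand":1,"slide":[0,0,-0.2],"yaw":0},{"hand":1,"slide":[0,0,-0.3],"yaw":0},{"hand":1,"slide":[0,0,-0.3],"yaw":0}]'
```

```text
time_s: 16.1
tcp_pos: [0.4603, 0.2223, 0.2034]
ee_rot: [[0.202, -0.979, -0.001], [-0.979, -0.202, -0.0], [0.0, 0.001, -1.0]]
wrist_force: [-5.0, -0.1, 8.6]
gripper_width: 0.001
time_s: 16.48
tcp_pos: [0.461, 0.2225, 0.1991]
ee_rot: [[0.202, -0.979, 0.0], [-0.979, -0.202, 0.0], [-0.0, -0.0, -1.0]]
wrist_force: [-0.2, -0.4, 0.2]
gripper_width: 0.006
```

```bash
python3 -m inch '[{"hand":1,"slide":[0,0,-0.1],"yaw":0},{"hand":1,"slide":[0,0,-0.2],"yaw":0},{"hand":1,"slide":[0,0,-0.3],"yaw":0},{"hand":1,"slide":[0,0,-0.3],"yaw":0}]'
```

```text
time_s: 16.98
tcp_pos: [0.4609, 0.2225, 0.197]
ee_rot: [[0.202, -0.979, 0.0], [-0.979, -0.202, -0.0], [0.0, -0.0, -1.0]]
wrist_force: [-1.2, 0.1, 5.6]
gripper_width: 0.004
```

```bash
python3 -m inch '[{"hand":1,"slide":[0,0,-0.1],"yaw":0},{"hand":1,"slide":[0,0,-0.2],"yaw":0},{"hand":1,"slide":[0,0,-0.2],"yaw":0}]'
python3 -m inch '[{"hand":1,"slide":[0,0,-0.1],"yaw":0},{"hand":1,"slide":[0,0,-0.2],"yaw":0},{"hand":1,"slide":[0,0,-0.2],"yaw":0}]'
```

```text
time_s: 17.35
tcp_pos: [0.461, 0.2225, 0.1967]
ee_rot: [[0.203, -0.979, 0.001], [-0.979, -0.203, -0.0], [0.0, -0.001, -1.0]]
wrist_force: [-5.6, -1.0, 13.3]
gripper_width: 0.006
time_s: 17.73
tcp_pos: [0.4609, 0.2225, 0.1965]
ee_rot: [[0.203, -0.979, 0.002], [-0.979, -0.203, -0.0], [0.001, -0.002, -1.0]]
wrist_force: [-9.5, -2.8, 24.8]
gripper_width: 0.002
```

The fingers stop at z = 0.1966 while the force climbs to 25 N, and it dropped sharply at about 8.6 N before that, so the catch has snapped. Now I'll rise, open, pinch the bar and tug.

```bash
python3 -m inch '[{"hand":1,"slide":[0,0,0.5],"yaw":0},{"hand":0.2,"slide":[0,0,2.5],"yaw":0},{"hand":0.2,"slide":[0,0,2.5],"yaw":0},{"hand":0.2,"slide":[0,0,2.5],"yaw":0},{"hand":0.2,"slide":[0,0,2.5],"yaw":0},{"hand":0.2,"slide":[0,0,2.5],"yaw":0},{"hand":0.2,"slide":[0,0,2.5],"yaw":0},{"hand":0.2,"slide":[0,0,2.5],"yaw":0},{"hand":0.2,"slide":[0,0,2.5],"yaw":0},{"hand":0.2,"slide":[0,0,2.5],"yaw":0}]'
python3 -m inch '[{"hand":0.2,"slide":[0,0,-1.5],"yaw":0},{"hand":0.2,"slide":[0,0,-3],"yaw":0},{"hand":0.2,"slide":[0,0,-4.5],"yaw":0},{"hand":0.2,"slide":[0,0,-4.5],"yaw":0},{"hand":1,"slide":[0,0,-4.5],"yaw":0},{"hand":1,"slide":[0,0,-4.5],"yaw":0},{"hand":1,"slide":[0,0,-4.5],"yaw":0},{"hand":1,"slide":[0,0,-4.5],"yaw":0},{"hand":1,"slide":[0,0,-4.5],"yaw":0},{"hand":1,"slide":[0,0,-4.5],"yaw":0}]'
python3 -m inch '[{"hand":1,"slide":[0,0,0],"yaw":0},{"hand":1,"slide":[0,0,0],"yaw":0},{"hand":1,"slide":[0,0,0],"yaw":0},{"hand":1,"slide":[0,0,0],"yaw":0},{"hand":1,"slide":[0,0,0],"yaw":0},{"hand":1,"slide":[0,0,0],"yaw":0}]'
```

```text
time_s: 18.98
tcp_pos: [0.4609, 0.2225, 0.2173]
ee_rot: [[0.202, -0.979, 0.0], [-0.979, -0.202, 0.0], [-0.0, -0.0, -1.0]]
wrist_force: [-0.2, -0.2, 0.1]
gripper_width: 0.792
time_s: 20.23
tcp_pos: [0.4609, 0.2225, 0.1723]
ee_rot: [[0.202, -0.979, 0.0], [-0.979, -0.202, 0.0], [-0.0, -0.0, -1.0]]
wrist_force: [-0.6, -0.2, 0.3]
gripper_width: 0.205
time_s: 20.98
tcp_pos: [0.4586, 0.2217, 0.1719]
ee_rot: [[0.201, -0.98, -0.005], [-0.98, -0.201, -0.002], [0.001, 0.006, -1.0]]
wrist_force: [-8.5, 2.2, 4.9]
gripper_width: 0.124
```

```bash
python3 -m inch '[{"hand":1,"slide":[-0.2,-0.05,0],"yaw":0},{"hand":1,"slide":[-0.2,-0.05,0.1],"yaw":0},{"hand":1,"slide":[-0.2,-0.05,0.2],"yaw":0},{"hand":1,"slide":[-0.2,-0.05,0.2],"yaw":0}]'
python3 -m inch '[{"hand":1,"slide":[0,0,0.1],"yaw":0},{"hand":1,"slide":[0,0,0.2],"yaw":0},{"hand":1,"slide":[0,0,0.2],"yaw":0}]'
```

```text
time_s: 21.48
tcp_pos: [0.4589, 0.2218, 0.1738]
ee_rot: [[0.201, -0.98, -0.001], [-0.98, -0.201, -0.0], [0.0, 0.001, -1.0]]
wrist_force: [0.7, -0.1, -4.4]
gripper_width: 0.128
time_s: 21.85
tcp_pos: [0.459, 0.2218, 0.1743]
ee_rot: [[0.201, -0.98, -0.001], [-0.98, -0.201, -0.0], [0.0, 0.001, -1.0]]
wrist_force: [6.6, 0.9, -16.9]
gripper_width: 0.127
```

The catch holds: the pull is 17 N and the handle has risen only about 2 mm. I'll ease to about 11 N and hold.

```bash
python3 -m inch '[{"hand":1,"slide":[0,0,-0.1],"yaw":0},{"hand":1,"slide":[0,0,-0.1],"yaw":0},{"hand":1,"slide":[0,0,-0.1],"yaw":0},{"hand":1,"slide":[0,0,-0.1],"yaw":0},{"hand":1,"slide":[0,0,-0.1],"yaw":0}]'
```

```text
time_s: 22.48
tcp_pos: [0.4589, 0.2218, 0.1742]
ee_rot: [[0.201, -0.98, -0.0], [-0.98, -0.201, -0.0], [0.0, 0.0, -1.0]]
wrist_force: [6.9, -0.4, -15.4]
gripper_width: 0.13
```

```bash
python3 -m inch '[{"hand":1,"slide":[0,0,-0.2],"yaw":0},{"hand":1,"slide":[0,0,-0.3],"yaw":0},{"hand":1,"slide":[0,0,-0.3],"yaw":0},{"hand":0.2,"slide":[0,0,-0.3],"yaw":0},{"hand":0.2,"slide":[0,0,-0.3],"yaw":0},{"hand":0.2,"slide":[0,0,-0.3],"yaw":0},{"hand":0.2,"slide":[0,0,-0.3],"yaw":0},{"hand":0.2,"slide":[0,0,-0.3],"yaw":0},{"hand":0.2,"slide":[0,0,-0.3],"yaw":0},{"hand":0.2,"slide":[0,0,-0.3],"yaw":0}]'
python3 -m inch '[{"hand":0.2,"slide":[0,0,2],"yaw":0},{"hand":0.2,"slide":[0,0,5],"yaw":0},{"hand":0.2,"slide":[0,0,9],"yaw":0},{"hand":0.2,"slide":[0,0,13],"yaw":0},{"hand":0.2,"slide":[0,0,17],"yaw":0},{"hand":0.2,"slide":[0,0,17],"yaw":0},{"hand":0.2,"slide":[0,0,17],"yaw":0}]'
python3 - <<'E'
from fit import *
s=sense(); im=capture("wrist"); a=capture("scene"); d=capture("side"); c=cam("wrist",s); print(s["wrist_force"],s["gripper_width"])
for th,col in ((0.,(0,255,0)),(.08,(0,0,255))):
    P=tinpts([.4948,.2298,.2054,th])
    for k in ('ha','hb','lm','lp'):
        u=proj(c,P[k])[0]; cv2.circle(im,tuple(int(t) for t in u),2,col,1)
f=lambda i:cv2.resize(i,(400,300),interpolation=cv2.INTER_AREA)
cr=lambda i:cv2.resize(i[145:265,155:315],(400,300),interpolation=cv2.INTER_CUBIC)
cv2.imwrite("pics/w7.png",np.vstack([np.hstack([f(im),cr(d)]),np.hstack([f(a),f(d)])]))
E
```

```text
time_s: 23.72
tcp_pos: [0.4589, 0.222, 0.1722]
ee_rot: [[0.202, -0.979, -0.0], [-0.979, -0.202, -0.0], [0.0, 0.0, -1.0]]
wrist_force: [-0.3, 0.2, -0.3]
gripper_width: 0.78
time_s: 24.6
tcp_pos: [0.4584, 0.2218, 0.3415]
ee_rot: [[0.201, -0.98, -0.001], [-0.98, -0.201, -0.0], [0.0, 0.001, -1.0]]
wrist_force: [0.6, -0.0, -0.2]
gripper_width: 0.8
[ 0.6367596  -0.03474453 -0.20393052] 0.8000641724174358
```

View pics/w7.png

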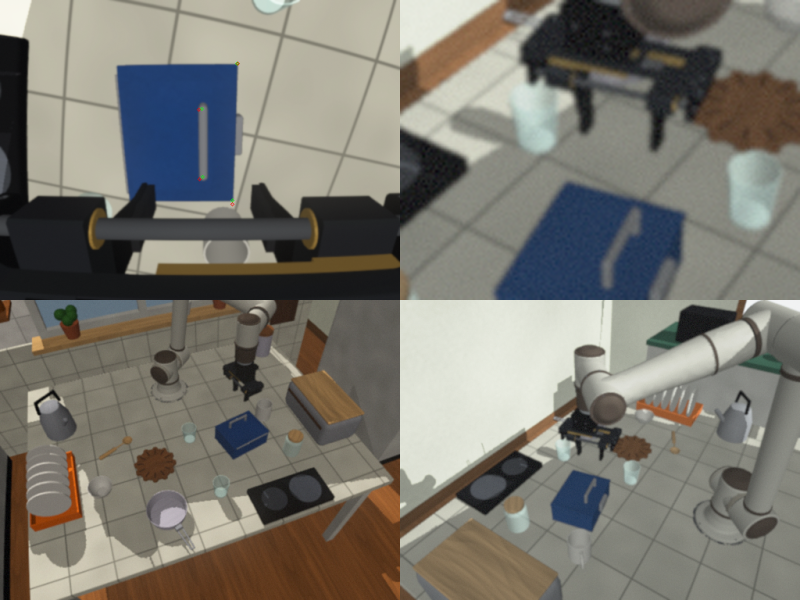

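The tin is shut (handle at (203,142) in the wrist panel), the stand is bare at (155,463), and the other objects are in their places. The hand is clear, so I'm handing in.

```bash
python3 -c "
from station import *
print(sense()['time_s'],finish_job())"
```

```text
the job is handed in; nothing more can be done
24.75 None
```

I put the pad in the tin, shut the lid and checked that the catch holds, then handed in at 24.75 s of the 72 s allowed. No verdict was reported, so everything below is from my own checks.

- **Pad:** I pinched it by the ridge, laid it near the middle of the tin floor and let go. A wrist picture then showed it flat and ridge up; I had no view of it once the lid was shut.
- **Closing the lid:** I pushed it over gently from behind and it sank onto the catch by itself.
- **Press:** the force dropped sharply somewhere past 8.6 N, which I took as the catch snapping. I then pressed on to about 25 N, and the handle would not go any lower.
- **Tug:** the lid held at 15–17 N upwards for about 0.6 s, with the handle lifting only about 2 mm (0.02 rad). That is slightly above the suggested 7–15 N, because easing back lowered the pull less than I expected. One press was enough.
- **At the end:** the pictures show the tin shut, the other objects apparently where they started (judged by eye, not measured), and the gripper clear. The camera angle cannot tell fully shut from resting on the catch, so "caught" rests on the press and tug readings.

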